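Hang a probe in the free hook of a carousel rack

TASK

Turn the probe carousel by its top knob until its one empty hook stands at the front, in the middle of the gap in the splash screen. Then take the probe out of the bench stand, hang it by its collar in that hook and press it down on the hook's rubber seat with a steady push of about 12 newtons for half a second, never letting it bear on the rack with more than 18 newtons. Let go and leave it hanging upright there, with that hook still at the front and the jar, dropper bottle and flask where they stood.

Things in the scene. Friction and masses are not known exactly. Their poses are not given: they have to be found in the camera images.
- rack_base: fixed foot of the carousel rack: white round dish 210 mm across, with a post and a clear splash screen (radius 101 mm, top 129 mm above the bench) all round but for a gap 0.7 rad to either side of the front. Origin on the carousel's axis at bench level, z up; its own -x axis points to the front, the middle of the gap, where a small grey nose marks the foot. Place and yaw vary.
- carousel (a joint): angle of the rack's turning head, rad, counter-clockwise seen from above; 0 when the empty hook points exactly to the front. It stays where left: friction resists with about 0.10 N m. Limits 2.6 either way. Four hooks at right angles, 78 mm from the axis; three hold fixed probes like the loose one, tops up to 232 mm above the bench.
- knob (a point): centre of the turning knob on the carousel's axis, 225.5 mm above the bench: an upright black bar 44 mm long, 16 mm thick, 41 mm high (top at 246 mm). Site x axis is along the bar's length; the empty hook lies in the direction of the point's -x axis.
- free_hook (a point): centre of the empty hook's pocket, 160 mm above the bench, 78 mm from the carousel's axis; -x points radially outward, z up. The pocket is 38 x 38 mm, open at the top. On its floor two black rubber pads, beside the slot, carry the collar: their top stands 0 to 16 mm above this point, set anew each time and not measured, so feel for it. The rubber gives about 1 mm per 6 N, up to 5 mm.
- hook_mouth (a point): middle of the empty hook's outer rim, 24 mm outward of and 27 mm above free_hook (187 mm above the bench). Here a slot 20 mm wide, open outward and right down through the aluminium fork, lets the probe's shaft in: bring the shaft in along it from outside with the collar above the rim, then lower the collar into the pocket.
- probe: the loose probe, standing upright in the bench stand, 0.12 kg, 163 mm long. Origin at the centre of the lower end of its shaft, z along it towards the head. Steel shaft 14 mm across and 95 mm long, then a grey collar 32 mm across and 8 mm thick, then a round black head 20 mm across from 103 to 163 mm.
- collar (a point): centre of the underside of the probe's collar, 95 mm above the probe's lower end
- grip (a point): point on the probe's axis in its head, 146 mm above the lower end, a good place to grip it (fingertips then stay clear of collar and hook rim)
- probe_stand: white fixed block 64 x 64 x 55 mm with one upright hole 18 mm wide and 45 mm deep in which the probe stands. Origin at the centre of its underside.
- jar_red: bystander: jar with a lid, 50 mm across, 72 mm high, loose; origin at the centre of its underside
- dropper: bystander: dark squat bottle, 53 mm across, 98 mm high, loose; origin at the centre of its underside
- flask: bystander: small glass flask, 46 mm across, 111 mm high, loose; origin at the centre of its underside
Things that resemble listed ones, but are neither listed nor needed, are in the scene too. What is shaped like the probe but blue or green is not meant.

How it is judged:
On the way, in this order (a step that is already met when the one before it is completed fails the run):
1. the empty hook stands at the front, while the probe is still in its stand (y of free_hook in the frame of rack_base between -0.01 and 0.01 m and x of free_hook in the frame of rack_base below -0.05 m and distance of probe from where it was at the start of the episode below 0.02 m), for 0.2 s.
2. the probe, its collar in the pocket of the hook at the front, is pressed on the seat with more than 8 N (y of free_hook in the frame of rack_base between -0.01 and 0.01 m and x of free_hook in the frame of rack_base below -0.05 m and horizontal distance between collar and free_hook below 0.006 m and z of collar in the frame of free_hook below 0.019 m and angle between probe's own z axis and vertical below 0.12 rad and contact force between probe and rack_base above 8 N), for 0.25 s.
At the end, for the whole second after the job is handed in: the probe hangs at rest and upright (within 0.12 rad), its collar in the pocket of the empty hook (within 6 mm sideways, underside less than 19 mm above and not more than 4 mm below the hook's point), and that hook stands at the front (within 10 mm sideways), the carousel still (y of free_hook in the frame of rack_base between -0.01 and 0.01 m and x of free_hook in the frame of rack_base below -0.05 m and horizontal distance between collar and free_hook below 0.006 m and z of collar in the frame of free_hook between -0.004 and 0.019 m and angle between probe's own z axis and vertical below 0.12 rad and linear speed of probe below 0.02 m/s and velocity of joint carousel between -0.05 and 0.05 rad/s); the robot touches nothing.
It fails at once if the probe bears on the rack with more than 18 N (contact force between probe and rack_base above 18 N).
It fails at once if the jar, dropper bottle or flask is shifted by more than 20 mm (distance of any of jar_red, dropper, flask from where it was at the start of the episode above 0.02 m).
It also fails if it takes over 72 s, if anything falls off the work surface, if the arm or the gripper's body presses on something with over 40 N, if the wrist force passes 120 N, or if a joint passes its speed limit or range.

ROBOT

A 7-joint arm with a two-finger parallel gripper is mounted at the origin on the work surface; the furniture and walls round the work are solid. World frame = base frame: x ahead of the robot, y to its left, z up, the work surface at z = 0. Lengths are in m, angles in rad, forces in N, time in s.
With the tool pointing down it reaches from about 0.425 to 0.875 m from the base axis. Payload 4.7 kg.
Tool frame: the origin (TCP) lies midway between the tips of the shut fingers; the grasp point (between the pads) lies 19 mm behind it (ctrl.grip_point_offset is the distance from the TCP to the grasp point, in m); z points along the fingers, y is the line along which they close (so a half turn about z gives the same grasp; the last joint's range is limited). The gripper opens to 87 mm and grips with 3 to 60 N. Pads are 19 mm wide; open, the fingers measure 117 mm over their backs; the gripper's body (75 mm by 190 mm) begins 51 mm behind the grasp point.
Start: joints at [1.12, 0.321, -0.07, 1.45, 0.023, 1.371, -0.057], TCP at [0.291, -0.581, 0.184] pointing down, gripper open.
Joint ranges: [-2.86, 2.86], [-0.3, 2.09], [-1.38, 1.24], [0.06, 2.45], [-1.56, 4.7], [0.09, 2.05], [-2.69, 2.69]. Speed limits (rad/s): [2.57, 2.57, 3.14, 3.14, 3.14, 3.14, 3.14].

INTERFACE

Orientations are given as a rotation vector (axis times angle).
In Python, from bench import ctrl gives the robot as it stands.
- The arm moves only by the tool move_arm, never from a script. Its argument "increments" is text: rows parted by semicolons, each of 7 numbers parted by spaces: the shift along the world's x, y, z in mm, then the turn, a rotation vector about the world's x, y, z in degrees, then the closure in counts, from 0 (fully open) to 255 (shut). A call has exactly 8 rows; each row shifts and turns the commanded pose from where the row before left it; what a row does not reach is not made up. A row lasts 1/12 s, in which the tool goes at most 41.7 mm and 7.16 degrees, less where a joint would pass 70% of its speed; a pose out of reach is approached as far as the arm can. A call with a gripper value outside its range is refused whole. The fingers move at their own pace and stop on an object; "grip_force" is the grip in N (left out, the last holds). Time passes only in rows, so rows that do not move let the fingers close, or fill a call up. It gives the time, the measured TCP pose, the force, the opening and the grip force at its end, in the units of the state.
- ctrl.get_state(): the state, without advancing time (a new reading comes with each control period).
- ctrl.get_image(name): name is "scene" or "top" or "wrist"; returns a dict with "frame" (420x560x3 uint8, red, green, blue), "depth" (420x560 float32, m along the optical axis (not along the pixel's ray), 0 where there is no reading), "fx", "fy", "cx", "cy" (pixels), "k1" (the pictures are not rectified: a ray, as slopes to the right and down, at radius r is drawn at 1 + k1 r^2 times it, then the intrinsics apply), "position" and "orientation" of the camera in the world. Camera axes: x right, y down, z forward; pixel columns grow to the right and rows downward; lengths in m; the calibration is good to about 2 mm. A picture is of the moment at which its call begins.
- ctrl.close_job(): hands the job in; it is judged then, once.
Trained networks look in a picture, given as the dict that the camera call returned (one of the last four; its "shot" number tells which), for a name from the list of things; names that differ only in an ending like _2 or _b are one class to them, and where a whole thing is asked for, a point or a joint stands for the part that bears it (a point fixed in the world has none). Each returns a list of dicts, best first, with "score" (0 to 1); they miss things now and then, are a little off and sometimes report something else, mostly with a low value. They report only what shows in the picture. A call takes as long as a camera call. They do not tell look-alikes from the thing itself.
- ctrl.find_in(target, picture): "centre" ([x, y, z] in m, in world coordinates, good to about 4 mm: the middle of the surface that is visible of it).
- ctrl.silhouettes(target, picture): "region" (420x560 bool, what is visible of it).
The state is a dict: "time": time; "joint_positions": joint angles; "qd": joint speeds; "joint_torque": joint torques, N m; "position": TCP position; "tool_rot": TCP orientation; "ft_force": force on the tool from outside, world axes, zero at the start; "torque": the same for the moment, N m; "grip_width": opening from 0.0 (shut) to 1.0 (fully open); "grip_force": force on a finger pad.
Only numpy, scipy, OpenCV 4.12 (cv2) and the standard library are available. Lean on these libraries where they do the work, as an engineer would, in place of code of your own. Each camera call takes 0.05 s, during which the arm holds its last target. There are 200 camera calls.

## Working session

There is one attempt and no reset: what is moved stays moved. The work goes in short steps, Python scripts to look and compute and a tool call to move; the robot and the scene stay as the last step left them, time stands still between calls to the robot, and variables do not carry over. Pictures are saved under pics/ and viewed, at most 10 in all, crops included, and the job is handed in when it is done.

Besides the shell and the picture viewer there is one more tool, called after ">>>" by a JSON object that holds its "method" and its "body", one argument or row to a line. move_arm: Moves the arm, as the interface text tells. Its arguments: {"type":"object","properties":{"increments":{"type":"string"},"grip_force":{"type":"number"}},"required":["increments"]}

```bash
mkdir -p pics; cat > h.py <<'E'
import numpy as np, cv2
from scipy.spatial.transform import Rotation as R
from bench import ctrl
def rot(o):
    o=np.array(o,float)
    return o if o.shape==(3,3) else (R.from_rotvec(o).as_matrix() if o.size==3 else R.from_quat(o).as_matrix())
def cloud(im):
    h,w=im["depth"].shape
    u,v=np.meshgrid(np.arange(w),np.arange(h))
    x=(u-im["cx"])/im["fx"];y=(v-im["cy"])/im["fy"];xu,yu=x.copy(),y.copy()
    for _ in range(8):
        s=1+im["k1"]*(xu**2+yu**2);xu=x/s;yu=y/s
    d=im["depth"];P=np.stack([xu*d,yu*d,d],-1)@rot(im["orientation"]).T+np.array(im["position"])
    P[d==0]=np.nan
    return P
def save(im,name,crop=None,k=1):
    f=im["frame"][...,::-1]
    if crop: a,b,c,d=crop;f=f[b:d,a:c]
    cv2.imwrite("pics/"+name,cv2.resize(f,None,fx=k,fy=k,interpolation=cv2.INTER_CUBIC))
def pix(im,p):
    q=(np.array(p)-im["position"])@rot(im["orientation"]);x,y=q[:2]/q[2];s=1+im["k1"]*(x*x+y*y)
    return np.array([im["fx"]*x*s+im["cx"],im["fy"]*y*s+im["cy"]])
E
python3 - <<'E'
from h import *
np.set_printoptions(precision=4,suppress=True)
print(ctrl.get_state())
ims={n:ctrl.get_image(n) for n in("scene","top")}
for n,im in ims.items():
    save(im,n+"0.png"); print(n,im["position"],im["orientation"],im["fx"],im["k1"])
    for t in("rack_base","carousel","knob","free_hook","hook_mouth","probe","collar","grip","probe_stand","jar_red","dropper","flask"):
        print(t,[(np.round(d["centre"],3).tolist(),round(d["score"],2),pix(im,d["centre"]).round().tolist()) for d in ctrl.find_in(t,im)[:4]])
E
```

```text
{'time': 0.0, 'joint_positions': array([ 1.1201,  0.3218, -0.0701,  1.4516,  0.0226,  1.3708, -0.0569]), 'qd': array([-0.0005, -0.0009,  0.0017, -0.0012, -0.0025,  0.0007, -0.0012]), 'joint_torque': array([  0.0008, -49.1283,  -0.4036, -31.2527,  -0.0642,   0.0438,
         0.0002]), 'position': array([ 0.291 , -0.5805,  0.1834]), 'tool_rot': array([-3.0554, -0.7231,  0.0008]), 'ft_force': array([ 0.5207, -0.8267, -0.1809]), 'torque': array([ 0.0301, -0.0119,  0.0069]), 'grip_force': 0.0, 'grip_width': 1.0001070084139563}
scene [-0.2914  0.4462  0.6497] [-1.2637  2.0029 -1.145 ] 387.4051873809422 -0.05187621794638468
rack_base []
carousel [([0.429, -0.315, 0.174], 0.59, [403.0, 178.0])]
knob [([0.425, -0.321, 0.175], 0.87, [406.0, 178.0])]
free_hook [([0.424, -0.317, 0.175], 0.78, [405.0, 178.0])]
hook_mouth [([0.429, -0.317, 0.172], 0.74, [404.0, 179.0])]
probe [([0.403, 0.387, 0.101], 0.79, [156.0, 271.0]), ([0.429, 0.276, 0.122], 0.66, [201.0, 245.0]), ([0.412, 0.442, 0.106], 0.62, [129.0, 274.0])]
collar [([0.434, 0.281, 0.118], 0.67, [199.0, 245.0]), ([0.429, -0.318, 0.173], 0.5
[... 551 characters left out ...]
0.325, 0.11], 0.86, [395.0, 213.0]), ([0.407, 0.163, 0.066], 0.35, [248.0, 225.0])]
carousel [([0.448, -0.325, 0.176], 0.97, [401.0, 212.0])]
knob [([0.448, -0.327, 0.173], 0.86, [401.0, 212.0])]
free_hook [([0.448, -0.321, 0.174], 0.82, [399.0, 212.0])]
hook_mouth [([0.45, -0.322, 0.178], 0.65, [400.0, 211.0])]
probe [([0.418, 0.439, 0.106], 0.68, [164.0, 220.0])]
collar [([0.436, 0.275, 0.128], 0.57, [212.0, 215.0])]
grip [([0.417, 0.442, 0.103], 0.43, [164.0, 220.0])]
probe_stand [([0.435, 0.269, 0.054], 0.83, [218.0, 217.0])]
jar_red [([0.444, 0.044, 0.074], 0.72, [283.0, 214.0])]
dropper [([0.407, 0.164, 0.064], 0.5, [248.0, 225.0])]
flask [([0.536, 0.192, 0.038], 0.48, [241.0, 188.0])]
```

```bash
python3 -c "
import cv2,numpy as np
a=cv2.imread('pics/scene0.png');b=cv2.imread('pics/top0.png')
cv2.imwrite('pics/both.png',np.vstack([cv2.resize(a,(400,300)),cv2.resize(b,(400,300))]))"
```

```text
(no output)
```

View pics/scene0.png

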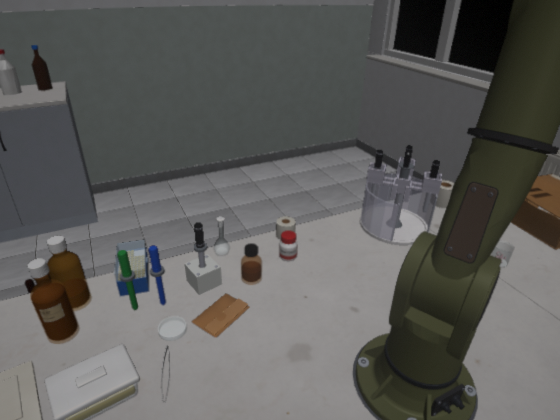

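View pics/top0.png

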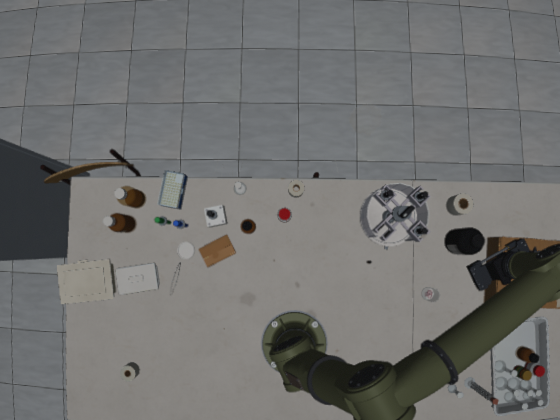

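The scene picture shows three probe-like things: green at (127,276), blue at (156,271) and the black-and-steel one in the white stand at (200,245). The description matches the one in the stand. The carousel is at (403,180) in scene and (395,213) in top. Next I'll take a close crop and measure.

```bash
python3 - <<'E'
from h import *
np.set_printoptions(precision=4,suppress=True)
im=ctrl.get_image("top");P=cloud(im)
f=im["frame"][...,::-1]
a=cv2.resize(f[170:255,350:440],(540,510),interpolation=cv2.INTER_CUBIC);b=cv2.resize(f[195:235,198:232],None,fx=6,fy=6,interpolation=cv2.INTER_CUBIC)
o=np.zeros((510,540+b.shape[1],3),np.uint8);o[:,:540]=a;o[:b.shape[0],540:]=b
cv2.imwrite("pics/crop.png",o)
s=ctrl.get_image("scene");S=cloud(s)
for n,Q,I in(("top",P,im),("scene",S,s)):
    z=Q[...,2];m=(abs(Q[...,0]-.44)<.14)&(abs(Q[...,1]+.32)<.14)
    k=m&(z>.234)&(z<.26);print(n,"knob",k.sum(),Q[k].mean(0) if k.any() else 0)
    if k.sum()>5:
        print(cv2.minAreaRect((Q[k][:,:2]*1000).astype(np.float32)))
    t=m&(z>.20)&(z<.236)
    nl,l,st,c=cv2.connectedComponentsWithStats(t.astype(np.uint8))
    for i in range(1,nl):
        if st[i,4]>4:print("probe tops",c[i],st[i,4],Q[l==i].mean(0),Q[l==i].max(0)[2])
    t=(abs(Q[...,0]-.434)<.05)&(abs(Q[...,1]-.277)<.05)
    for lo,hi in((.105,.118),(.13,.19),(.045,.06)):
        k=t&(z>lo)&(z<hi);print("stand",lo,k.sum(),Q[k].mean(0) if k.any() else 0)
        if k.any(): print(cv2.minAreaRect((Q[k][:,:2]*1000).astype(np.float32)),Q[k].max(0)[2])
E
```

```text
top knob 115 [ 0.4614 -0.3205  0.2419]
((451.6501159667969, -322.8495178222656), (123.44239807128906, 116.35262298583984), 83.01396179199219)
probe tops [387.6875 193.6562] 32 [ 0.4995 -0.2717  0.2253] 0.23574079551754168
probe tops [423.     194.7292] 48 [ 0.4978 -0.3824  0.2241] 0.23574171188016524
probe tops [403.2    212.4667] 90 [ 0.4438 -0.3235  0.2102] 0.23525260495905775
probe tops [422.551  229.9388] 49 [ 0.39   -0.3796  0.2229] 0.234674454190686
stand 0.105 33 [0.4366 0.2751 0.1123]
((437.28277587890625, 277.0850524902344), (24.412832260131836, 30.21341323852539), 74.118408203125) 0.11741968151191351
stand 0.13 42 [0.4376 0.2779 0.1668]
((438.5613098144531, 279.1199035644531), (17.705013275146484, 17.72772216796875), 48.198814392089844) 0.17537221685981041
stand 0.045 265 [0.4366 0.2765 0.0546]
((437.99688720703125, 280.30242919921875), (64.22807312011719, 65.32215881347656), 11.270331382751465) 0.0598123923852536
scene knob 78 [ 0.457  -0.3203  0.2408]
((466.32373046875, -330.6136169433594), (126.31072235107422, 82.21581268310547), 89.7044448852539)
probe tops [409.4839 147.5484] 31 [ 0.4963 -0.3856  0.2306] 0.23570372230857395
probe tops [378.4824 156.9294] 85 [ 0.4971 -0.272   0.2191] 0.23592898007661722
probe tops [406.0252 163.7899] 119 [ 0.4376 -0.323   0.2134] 0.23537491675357308
probe tops [434.7677 166.303 ] 99 [ 0.3858 -0.3797  0.2172] 0.23261873257520116
stand 0.105 86 [0.4319 0.2786 0.1122]
((435.64349365234375, 277.25872802734375), (29.984262466430664, 26.32146644592285), 71.52171325683594) 0.11782652951930606
stand 0.13 169 [0.434  0.2782 0.1556]
((437.40362548828125, 276.9091491699219), (17.694869995117188, 19.43804168701172), 19.900074005126953) 0.17526130841448423
stand 0.045 521 [0.4324 0.2784 0.054 ]
((439.9205017089844, 277.2163391113281), (68.84252166748047, 66.03510284423828), 10.748167991638184) 0.05994619340468721
```

View pics/crop.png

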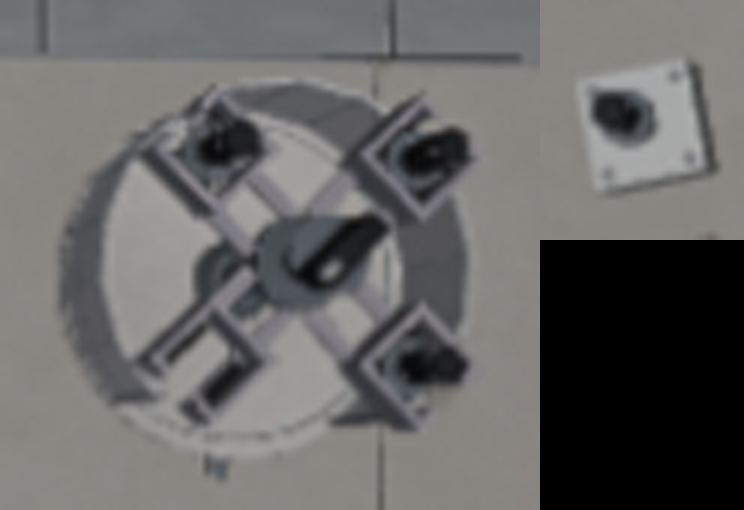

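The crop shows the empty hook at lower left (205,365), with the small grey nose at (217,465), i.e. about (386,247) in the top image. The knob bar lies along the hook line. The probe in the stand has a grey collar and a black head, so it is the right one. Next come the axis and nose numbers.

```bash
python3 - <<'E'
from h import *
from scipy.optimize import least_squares
np.set_printoptions(precision=4,suppress=True)
im=ctrl.get_image("top");P=cloud(im)
A0=np.array([.444,-.3255])
z=P[...,2];d=np.hypot(P[...,0]-A0[0],P[...,1]-A0[1])
k=(d<.035)&(z>.234);q=P[k];print("knob",k.sum(),q.mean(0),cv2.minAreaRect((q[:,:2]*1000).astype(np.float32)))
w,v=np.linalg.eigh(np.cov(q[:,:2].T));print("bar angle",np.degrees(np.arctan2(v[1,1],v[0,1])),w**.5)
# nose
sub=P[240:254,378:396];g=im["frame"][240:254,378:396].astype(int).sum(2)/3
print(g.astype(int)); 
ref=np.median(g);n=(g<ref-18);n&=True
print("nose",n.sum(),np.nanmean(sub[n],0))
c=np.nanmean(sub[n],0)[:2]-A0;print("front angle",np.degrees(np.arctan2(c[1],c[0])),np.hypot(*c))
# hook region: pixels at z .17-.2 near empty hook
e=A0+.078*np.array([np.cos(2.346),np.sin(2.346)])
m=(np.hypot(P[...,0]-e[0],P[...,1]-e[1])<.04)&(z>.175)&(z<.2);print("hook rim",m.sum(),P[m].mean(0),cv2.minAreaRect((P[m][:,:2]*1000).astype(np.float32)))
T=rot(ctrl.get_state()["tool_rot"]);print("tool y ang",np.degrees(np.arctan2(T[1,1],T[0,1])),T)
E
```

```text
knob 80 [ 0.4457 -0.3285  0.2442] ((444.5684509277344, -328.2429504394531), (17.052019119262695, 42.501625061035156), 44.521690368652344)
bar angle 132.96482651847688 [0.0049 0.0124]
[[134 141 149 128  97  91 100 137 148 154 154 155 155 155 154 154 155 155]
 [136 141 135 125 124 135 136 146 152 154 153 153 154 154 153 153 155 153]
 [151 152 138 134 145 145 131 130 129 140 141 140 138 139 133 123 127 143]
 [143 152 152 154 154 147 135 136 137 147 148 147 144 146 144 137 138 148]
 [134 144 145 147 153 154 151 153 155 156 156 155 155 157 157 156 155 155]
 [134 135 136 135 135 143 127 144 155 154 152 153 156 157 157 155 148 142]
 [133 132 132 132 128 133  95 115 123 122 129 141 143 144 143 142 138 134]
 [134 133 133 133 134 132  88  98  94  97 124 135 134 134 135 135 134 133]
 [133 134 133 134 134 132  95 103  94  98 132 135 135 134 134 135 134 134]
 [134 133 134 134 134 133 122 124 103 106 133 135 134 134 135 135 135 134]
 [133 134 134 133 134 134 134 134 125 126 134 135 135 134 134 135 135 134]
 [134 133 134 134 134 133 134 134 134 135 135 135 135 135 134 135 135 134]
 [134 134 134 134 134 134 133 134 135 135 135 135 135 134 135 135 134 134]
 [134 135 134 134 134 134 134 134 134 134 135 135 135 134 135 135 135 134]]
nose 15 [ 0.3405 -0.3165  0.0031]
front angle 175.02857022902162 0.10394024104398866
hook rim 103 [ 0.394  -0.2731  0.185 ] ((390.5145263671875, -271.6900634765625), (47.997623443603516, 50.2206916809082), 42.19442367553711)
tool y ang -63.368546865465774 [[ 0.8939  0.4482 -0.    ]
 [ 0.4482 -0.8939 -0.0001]
 [-0.      0.0001 -1.    ]]
```

>>> {"method": "move_arm", "body": {
  "increments": "0 0 40 0 0 -4.6 0;0 0 40 0 0 -4.6 0;0 0 40 0 0 -4.6 0;20 32 0 0 0 -4.6 0;20 32 0 0 0 -4.6 0;20 32 0 0 0 -4.6 0;20 32 0 0 0 -4.6 0;20 32 0 0 0 -4.6 0",
  "grip_force": 40
}}

```text
time: 2.12
position: [0.3921, -0.4195, 0.3047]
tool_rot: [3.128, -0.285, 0.001]
ft_force: [-0.1, 0.2, 0.3]
grip_width: 1.0
grip_force: 0.0
```

>>> {"method": "move_arm", "body": {
  "increments": "10 20 0 0 0 -4.6 0;10 20 0 0 0 -4.6 0;10 20 0 0 0 -4.6 0;10 20 0 0 0 -4.6 0;10 10 0 0 0 -4.6 0;3.5 3 0 0 0 -4.6 0;0 0 0 0 0 -4.6 0;0 0 0 0 0 -3.5 0"
}}

```text
time: 2.78
position: [0.4453, -0.3275, 0.3047]
tool_rot: [2.892, -1.228, 0.0]
ft_force: [0.6, -0.5, 0.6]
grip_width: 1.006
grip_force: 0.0
```

```bash
python3 - <<'E'
from h import *
np.set_printoptions(precision=4,suppress=True)
st=ctrl.get_state();T=rot(st["tool_rot"]);print(st["time"],st["position"],np.degrees(np.arctan2(T[1,1],T[0,1])),T[:,2],st["joint_positions"],st["ft_force"])
im=ctrl.get_image("wrist");P=cloud(im);save(im,"w1.png")
print(im["position"])
z=P[...,2];d=np.hypot(P[...,0]-.4446,P[...,1]+.3277)
k=(d<.04)&(z>.236)&(z<.255);q=P[k]
if k.sum()>20: print("knob",k.sum(),q.mean(0),cv2.minAreaRect((q[:,:2]*1000).astype(np.float32)))
t=ctrl.get_image("top");P=cloud(t);save(t,"t1.png")
print([pix(im,p) for p in((.4446,-.3277,.246),(.337,-.317,.0))])
E
```

```text
2.7833 [ 0.4453 -0.3275  0.3047] -136.00433221096446 [ 0.0001 -0.0003 -1.    ] [ 0.7404  0.0893 -0.1672  1.4902  0.015   1.5631 -1.8   ] [ 0.5955 -0.4879  0.6493]
[ 0.4977 -0.3824  0.5048]
knob 1148 [ 0.4468 -0.332   0.2456] ((445.6941223144531, -331.0523681640625), (15.413131713867188, 43.95912170410156), 43.799644470214844)
[array([278.9552, 218.7858]), array([325.652 , 225.1723])]
```

View pics/w1.png

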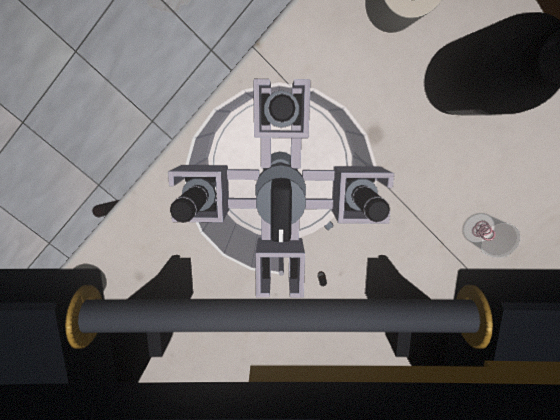

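Wrist view: the knob is centred between the fingers at (281,210), the empty hook is at (280,265), and the grey nose is at about (328,226), matching the prediction (326,225).

```bash
python3 - <<'E'
from h import *
np.set_printoptions(precision=4,suppress=True)
im=ctrl.get_image("wrist");P=cloud(im)
g=im["frame"].astype(int).mean(2)
print(g[216:236:2,314:344:2].astype(int))
m=np.zeros(g.shape,bool);m[218:234,318:338]=True;m&=g<150
n=P[m];print(m.sum(),np.argwhere(m).mean(0)[::-1],np.nanmean(n,0),np.nanmin(n,0),np.nanmax(n,0))
c=np.nanmean(n,0)[:2]-[.4455,-.3305];print(np.degrees(np.arctan2(c[1],c[0])),np.hypot(*c))
E
```

```text
[[212 214 214 211 157 159 213 210 213 218  85  61 161 184 147]
 [210 211 204 148 156 212 213 209 214 195 152  61 164 186 150]
 [210 188 144 193 213 214 212 216 196 183 189  91 172 177 174]
 [143 154 208 213 206 211 216 162 123 190 185 185 166 176 171]
 [202 215 210 209 215 211 134 124 124 112 187 188 183 189 186]
 [210 210 212 213 198 114 118 123 128 138 184 185 186 187 189]
 [213 209 204 190 185 183 107 114 147 190 188 186 185 185 182]
 [210 195 184 188 187 187 158 179 188 181 184 186 187 186 178]
 [177 182 184 183 184 183 181 186 185 182 186 184 186 184 182]
 [184 183 182 182 182 187 181 183 181 184 184 188 182 185 183]]
64 [329.0469 224.1719] [ 0.3449 -0.3257  0.0333] [ 0.3289 -0.3541 -0.0012] [ 0.3935 -0.3146  0.1872]
177.27207172107882 0.10067421295111703
```

>>> {"method": "move_arm", "body": {
  "increments": "0 -2 -20 0 0 0 0;0 0 -20 0 0 0 0;0 0 -20 0 0 0 0;0 0 -18 0 0 0 0;0 0 -10 0 0 0 0;0 0 0 0 0 0 200;0 0 0 0 0 0 255;0 0 0 0 0 0 255",
  "grip_force": 40
}}

```text
time: 3.6
position: [0.4455, -0.3306, 0.2179]
tool_rot: [2.893, -1.224, 0.003]
ft_force: [0.2, -0.1, -0.0]
grip_width: 0.856
grip_force: 0.0
```

>>> {"method": "move_arm", "body": {
  "increments": "0 0 0 0 0 0 255;0 0 0 0 0 0 255;0 0 0 0 0 0 255;0 0 0 0 0 0 255;0 0 0 0 0 0 255;0 0 0 0 0 0 255;0 0 0 0 0 0 255;0 0 0 0 0 0 255"
}}

```text
time: 4.27
position: [0.4448, -0.33, 0.2165]
tool_rot: [2.893, -1.224, -0.0]
ft_force: [-0.7, 0.1, -0.5]
grip_width: 0.25
grip_force: 0.0
```

```bash
python3 - <<'E'
from h import *
np.set_printoptions(precision=4,suppress=True)
print(ctrl.get_state()["grip_width"])
im=ctrl.get_image("wrist");P=cloud(im)
g=im["frame"].astype(int).mean(2)
for nm,I in(("w",im),("t",ctrl.get_image("top"))):
    P=cloud(I);g=I["frame"].astype(int).mean(2)
    d=np.hypot(P[...,0]-.337,P[...,1]+.318)
    m=(d<.013)&(P[...,2]<.03);m&=g<(np.median(g[m])-25)
    n=P[m];e=n.mean(0);print(nm,m.sum(),e,n.min(0),n.max(0))
    for A in((.4446,-.3277),(.4455,-.3306)):
        c=e[:2]-A;print(np.degrees(np.arctan2(c[1],c[0])),np.hypot(*c))
E
```

```text
0.2501980151094339
w 71 [ 0.3347 -0.3203  0.0051] [ 0.3278 -0.3265 -0.0007] [ 0.3396 -0.3131  0.008 ]
176.14157459605786 0.11013076415323594
174.68257033326796 0.11125993965732815
t 9 [ 0.3354 -0.3181  0.0029] [ 0.3299 -0.3236 -0.0032] [ 0.3404 -0.3133  0.0086]
174.9865398503092 0.10964946032800074
173.5336336788671 0.11083508055759554
```

>>> {"method": "move_arm", "body": {
  "increments": "0 0 0 0 0 0 255;0 0 0 0 0 0 255;0 0 0 0 0 0 255;0 0 0 0 0 0 255;0 0 0 0 0 4 255;0 0 0 0 0 5 255;0 0 0 0 0 5 255;0 0 0 0 0 5 255"
}}

```text
time: 5.03
position: [0.4448, -0.3301, 0.2165]
tool_rot: [3.057, -0.723, -0.0]
ft_force: [0.4, -0.3, -0.0]
grip_width: 0.007
grip_force: 0.0
```

>>> {"method": "move_arm", "body": {
  "increments": "0 0 0 0 0 5 255;0 0 0 0 0 5 255;0 0 0 0 0 5 255;0 0 0 0 0 4 255;0 0 0 0 0 3 255;0 0 0 0 0 0 255;0 0 0 0 0 0 255;0 0 0 0 0 0 255"
}}

```text
time: 5.7
position: [0.4448, -0.3301, 0.2165]
tool_rot: [3.139, -0.136, -0.0]
ft_force: [0.6, -0.5, -0.0]
grip_width: 0.006
grip_force: 0.0
```

```bash
cat > hk.py <<'E'
from h import *
np.set_printoptions(precision=4,suppress=True)
st=ctrl.get_state();T=rot(st["tool_rot"]);print(st["time"],st["position"],"tool y",np.degrees(np.arctan2(T[1,1],T[0,1])),st["joint_positions"],st["ft_force"],st["grip_width"])
im=ctrl.get_image("top");P=cloud(im);z=P[...,2]
A=np.array([.445,-.3285]);e=A+.078*np.array([np.cos(3.051),np.sin(3.051)])
m=(np.hypot(P[...,0]-e[0],P[...,1]-e[1])<.042)&(z>.178)&(z<.195)
r=cv2.minAreaRect((P[m][:,:2]*1000).astype(np.float32));print("rim",m.sum(),r)
c=np.array(r[0])/1000-A;print("hook angle",np.degrees(np.arctan2(c[1],c[0])))
E
python3 hk.py
```

```text
5.7 [ 0.4448 -0.3301  0.2165] tool y -94.947773933242 [ 0.7786  0.1115 -0.2041  1.6397  0.0231  1.3927 -1.0855] [ 0.5596 -0.4632 -0.0077] 0.006071217049436499
rim 35 ((386.5194396972656, -318.6882629394531), (26.224355697631836, 81.51107788085938), 7.001458168029785)
hook angle 170.47574891622176
```

The gripper shut on nothing, so I'll look.

```bash
python3 - <<'E'
from h import *
np.set_printoptions(precision=4,suppress=True)
im=ctrl.get_image("wrist");t=ctrl.get_image("scene")
o=np.hstack([cv2.resize(im["frame"][...,::-1][20:380,120:460],(400,424)),cv2.resize(t["frame"][...,::-1][130:250,340:454],(400,424),interpolation=cv2.INTER_CUBIC)])
cv2.imwrite("pics/miss.png",o)
print(pix(im,ctrl.get_state()["position"]))
E
```

```text
[279.4603 245.7628]
```

View pics/miss.png

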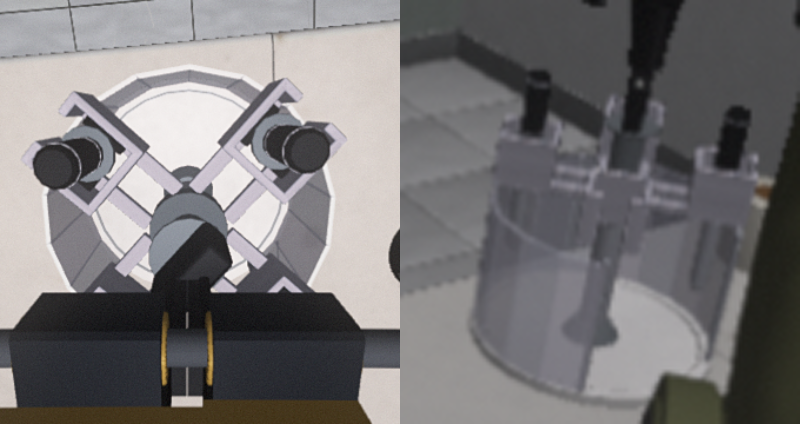

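The carousel has not turned and the closed fingers seem to sit beside or above the bar. I'll measure the finger tips in depth.

```bash
python3 - <<'E'
from h import *
np.set_printoptions(precision=3,suppress=True)
w=ctrl.get_image("wrist");P=cloud(w);print(ctrl.get_state()["position"],w["position"],rot(w["orientation"])[:,2])
for v in range(220,300,8): print(v,[P[v,u] for u in(270,280,290)])
s=ctrl.get_image("scene");S=cloud(s)
print(pix(s,(.4448,-.3301,.2165)),pix(s,(.445,-.329,.246)))
for v in range(135,180,4): print(v,[(S[v,u],s["frame"][v,u].tolist()) for u in(402,406,410)])
E
```

```text
[ 0.445 -0.33   0.216] [ 0.521 -0.336  0.417] [-0.28   0.025 -0.96 ]
220 [array([ 0.458, -0.325,  0.206]), array([ 0.458, -0.332,  0.208]), array([ 0.463, -0.338,  0.225])]
228 [array([ 0.453, -0.325,  0.206]), array([ 0.457, -0.331,  0.22 ]), array([ 0.463, -0.337,  0.239])]
236 [array([ 0.451, -0.325,  0.215]), array([ 0.457, -0.331,  0.235]), array([ 0.46 , -0.337,  0.245])]
244 [array([ 0.451, -0.325,  0.229]), array([ 0.456, -0.331,  0.244]), array([ 0.456, -0.336,  0.246])]
252 [array([ 0.452, -0.326,  0.243]), array([ 0.452, -0.331,  0.246]), array([ 0.452, -0.336,  0.246])]
260 [array([ 0.453, -0.326,  0.258]), array([ 0.453, -0.331,  0.257]), array([ 0.454, -0.336,  0.261])]
268 [array([ 0.453, -0.326,  0.267]), array([ 0.453, -0.331,  0.267]), array([ 0.454, -0.336,  0.269])]
276 [array([ 0.453, -0.327,  0.275]), array([ 0.453, -0.331,  0.274]), array([ 0.453, -0.335,  0.277])]
284 [array([ 0.453, -0.327,  0.283]), array([ 0.452, -0.331,  0.28 ]), array([ 0.453, -0.335,  0.283])]
292 [array([ 0.453, -0.327,  0.289]), array([ 0.453, -0.331,  0.29 ]), array([ 0.453, -0.335,  
[... 1179 characters left out ...]
-0.313,  0.221]), [21, 20, 21]), (array([ 0.448, -0.349,  0.207]), [80, 81, 87])]
167 [(array([ 0.439, -0.312,  0.205]), [57, 58, 62]), (array([ 0.429, -0.316,  0.208]), [38, 39, 42]), (array([ 0.429, -0.332,  0.206]), [78, 82, 86])]
171 [(array([ 0.443, -0.319,  0.19 ]), [48, 49, 51]), (array([ 0.433, -0.324,  0.193]), [57, 59, 63]), (array([ 0.474, -0.384,  0.164]), [89, 88, 95])]
175 [(array([ 0.441, -0.319,  0.178]), [52, 54, 56]), (array([ 0.435, -0.329,  0.179]), [58, 61, 64]), (array([ 0.469, -0.382,  0.153]), [101, 99, 108])]
179 [(array([ 0.409, -0.289,  0.186]), [121, 119, 127]), (array([ 0.432, -0.329,  0.167]), [101, 100, 107]), (array([ 0.452, -0.367,  0.15 ]), [112, 111, 121])]
```

The finger tips end just above the knob top, about 30 mm higher than the reported TCP. I'll lift, undo the turn and measure the true tip height.

>>> {"method": "move_arm", "body": {
  "increments": "0 0 25 0 0 0 255;0 0 25 0 0 -5.5 255;0 0 20 0 0 -6 255;0 0 10 0 0 -6 255;0 0 0 0 0 -6 255;0 0 0 0 0 -6 255;0 0 0 0 0 -6 255;0 0 0 0 0 -5.5 255"
}}

```text
time: 6.62
position: [0.4449, -0.3301, 0.2966]
tool_rot: [2.89, -1.232, 0.0]
ft_force: [0.7, -0.1, -0.3]
grip_width: 0.004
grip_force: 0.0
```

```bash
python3 - <<'E'
from h import *
np.set_printoptions(precision=3,suppress=True)
st=ctrl.get_state();p=st["position"];T=rot(st["tool_rot"]);print(st["time"],p,np.degrees(np.arctan2(T[1,1],T[0,1])),st["grip_width"],ctrl.grip_point_offset)
for n in("wrist","scene","top"):
    I=ctrl.get_image(n);P=cloud(I);m=(np.hypot(P[...,0]-p[0],P[...,1]-p[1])<.03)&(P[...,2]>.255)&(P[...,2]<.4)
    q=P[m];print(n,m.sum(),q[:,2].min() if len(q) else 0, pix(I,p))
    if len(q):
        k=q[:,2]<q[:,2].min()+.02;print(q[k].mean(0),q[k].min(0),q[k].max(0))
    if n=="scene":
        save(I,"s2.png",(350,80,450,200),5)
E
```

```text
6.6167 [ 0.445 -0.33   0.297] -136.17589311488203 0.004446756341951733 0.0187
wrist 2224 0.3337456525319995 [277.854 245.796]
[ 0.45  -0.336  0.345] [ 0.442 -0.344  0.334] [ 0.458 -0.328  0.354]
scene 234 0.3357633936084856 [411.808 134.269]
[ 0.438 -0.322  0.346] [ 0.428 -0.329  0.336] [ 0.444 -0.313  0.356]
top 6 0.3697343779699116 [413.881 209.846]
[ 0.43  -0.327  0.377] [ 0.427 -0.328  0.37 ] [ 0.433 -0.326  0.385]
```

View pics/s2.png

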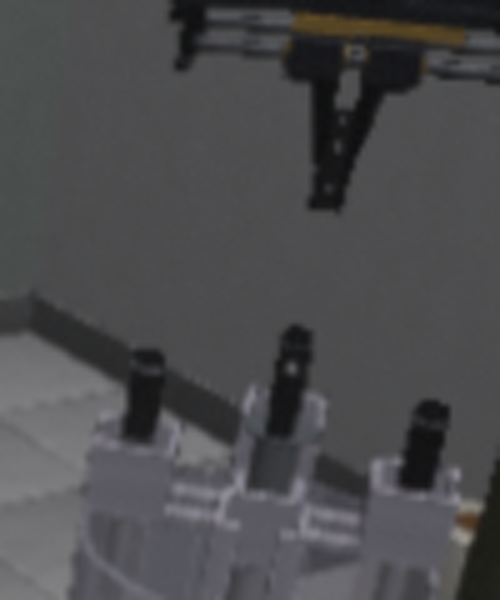

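The picture shows the closed tips at crop (325,208), well above the knob at (292,335). Both cameras put the tips about 37 mm above the reported TCP, with no sideways error. From here on I use tip z = TCP z + 37 mm.

>>> {"method": "move_arm", "body": {
  "increments": "0 0 0 0 0 0 110;0 0 0 0 0 0 110;0 0 0 0 0 0 110;0 0 0 0 0 0 110;0 0 0 0 0 0 110;0 0 0 0 0 0 110;0 0 0 0 0 0 110;0 0 -20 0 0 0 110"
}}

```text
time: 7.43
position: [0.4467, -0.3313, 0.2802]
tool_rot: [2.892, -1.223, 0.011]
ft_force: [1.0, 0.8, 0.9]
grip_width: 0.515
grip_force: 0.0
```

>>> {"method": "move_arm", "body": {
  "increments": "0 0 -20 0 0 0 110;0 0 -20 0 0 0 110;0 0 -20 0 0 0 110;0 0 -20 0 0 0 110;0 0 -15 0 0 0 110;0 0 -6 0 0 0 110;0 0 0 0 0 0 255;0 0 0 0 0 0 255"
}}

```text
time: 8.1
position: [0.4451, -0.3302, 0.176]
tool_rot: [2.893, -1.224, 0.001]
ft_force: [-0.0, 0.6, 0.5]
grip_width: 0.484
grip_force: 0.0
```

>>> {"method": "move_arm", "body": {
  "increments": "0 0 0 0 0 0 255;0 0 0 0 0 0 255;0 0 0 0 0 0 255;0 0 0 0 0 0 255;0 0 0 0 0 0 255;0 0 0 0 0 0 255;0 0 0 0 0 0 255;0 0 0 0 0 0 255"
}}

```text
time: 8.77
position: [0.4456, -0.33, 0.1762]
tool_rot: [-2.894, 1.224, -0.002]
ft_force: [1.7, 1.9, 3.8]
grip_width: 0.18
grip_force: 40.0
```

Gripped at 16 mm, which is the knob. Turning it +41°.

>>> {"method": "move_arm", "body": {
  "increments": "0 0 0 0 0 2 255;0 0 0 0 0 4 255;0 0 0 0 0 5 255;0 0 0 0 0 5 255;0 0 0 0 0 5 255;0 0 0 0 0 5 255;0 0 0 0 0 5 255;0 0 0 0 0 5 255"
}}

```text
time: 9.43
position: [0.445, -0.3311, 0.1762]
tool_rot: [3.129, -0.265, 0.002]
ft_force: [1.2, -0.9, 3.3]
grip_width: 0.177
grip_force: 40.0
```

>>> {"method": "move_arm", "body": {
  "increments": "0 0 0 0 0 3 255;0 0 0 0 0 2 255;0 0 0 0 0 0 255;0 0 0 0 0 0 255;0 0 0 0 0 0 255;0 0 0 0 0 0 160;0 0 0 0 0 0 110;0 0 0 0 0 0 110"
}}

```text
time: 10.1
position: [0.4442, -0.3292, 0.1744]
tool_rot: [-3.137, 0.133, 0.003]
ft_force: [-0.4, 0.1, 0.1]
grip_width: 0.327
grip_force: 0.0
```

>>> {"method": "move_arm", "body": {
  "increments": "0 0 0 0 0 0 110;0 0 0 0 0 0 110;0 0 20 0 0 0 110;0 0 35 0 0 0 110;0 0 40 0 0 0 110;0 0 30 0 0 0 110;0 0 0 0 0 0 110;0 0 0 0 0 0 110"
}}

```text
time: 10.77
position: [0.4458, -0.3305, 0.3025]
tool_rot: [3.137, -0.133, 0.005]
ft_force: [0.3, 0.3, -0.3]
grip_width: 0.568
grip_force: 0.0
```

```bash
python3 hk.py; python3 - <<'E'
from h import *
im=ctrl.get_image("wrist");save(im,"w3.png");P=cloud(im);z=P[...,2]
A=np.array([.4455,-.3305])
k=(np.hypot(P[...,0]-A[0],P[...,1]-A[1])<.035)&(z>.238)&(z<.25);print("knob",k.sum(),cv2.minAreaRect((P[k][:,:2]*1000).astype(np.float32)))
e=A+.078*np.array([np.cos(3.051),np.sin(3.051)])
m=(np.hypot(P[...,0]-e[0],P[...,1]-e[1])<.045)&(z>.182)&(z<.192)
print("rim",m.sum(),cv2.minAreaRect((P[m][:,:2]*1000).astype(np.float32)))
E
```

```text
10.7667 [ 0.4458 -0.3305  0.3025] tool y -94.86317287827121 [ 0.7879  0.093  -0.2147  1.4911  0.0201  1.5556 -1.0818] [ 0.3033  0.2889 -0.339 ] 0.5675503462743136
rim 98 ((368.7919616699219, -321.3858642578125), (48.89870834350586, 47.952850341796875), 85.34050750732422)
hook angle 174.66680845149853
knob 1178 ((445.9626159667969, -330.5690612792969), (15.451836585998535, 43.77485656738281), 85.36079406738281)
rim 818 ((369.3969421386719, -323.73583984375), (47.88495635986328, 45.92244338989258), 84.74565887451172)
```

View pics/w3.png

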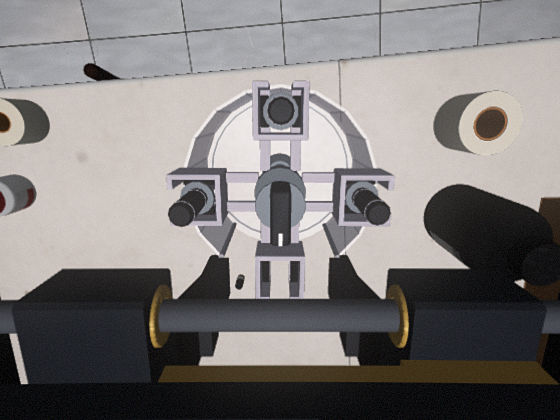

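The hook now stands at about 175°, matching the nose, and it sits midway between the screen edges at (225,240) and (335,240). Now to the probe.

>>> {"method": "move_arm", "body": {
  "increments": "5 38 0 0 0 0 80;5 38 0 0 0 0 80;5 38 0 0 0 0 80;5 38 0 0 0 0 80;0 38 0 0 0 0 80;0 38 0 0 0 0 80;0 38 0 0 0 0 80;0 38 0 0 0 0 80"
}}

```text
time: 11.53
position: [0.4635, -0.0243, 0.2986]
tool_rot: [-3.139, 0.134, 0.005]
ft_force: [1.1, 0.2, -0.4]
grip_width: 0.688
grip_force: 0.0
```

>>> {"method": "move_arm", "body": {
  "increments": "0 38 0 0 0 0 80;0 38 0 0 0 0 80;-5 38 0 0 0 0 80;-5 38 0 0 0 0 80;-5 38 0 0 0 0 80;-5 38 0 0 0 0 80;-6 38 0 0 0 0 80;0 38 0 0 0 0 80"
}}

```text
time: 12.2
position: [0.4368, 0.2793, 0.2992]
tool_rot: [3.137, -0.133, -0.003]
ft_force: [0.4, 0.1, 0.4]
grip_width: 0.685
grip_force: 0.0
```

>>> {"method": "move_arm", "body": {
  "increments": "0 0 -20 0 0 0 80;0 0 -20 0 0 0 80;0 0 -20 0 0 0 80;0 0 0 0 0 0 80;0 0 0 0 0 0 80;0 0 0 0 0 0 80;0 0 0 0 0 0 80;0 0 0 0 0 0 80"
}}

```text
time: 12.87
position: [0.4394, 0.2782, 0.2416]
tool_rot: [-3.138, 0.134, -0.002]
ft_force: [-0.0, -0.9, -0.5]
grip_width: 0.688
grip_force: 0.0
```

```bash
python3 - <<'E'
from h import *
np.set_printoptions(precision=4,suppress=True)
st=ctrl.get_state();T=rot(st["tool_rot"]);print(st["time"],st["position"],np.degrees(np.arctan2(T[1,1],T[0,1])),st["joint_positions"],st["grip_width"])
im=ctrl.get_image("wrist");P=cloud(im);z=P[...,2];A=(.438,.278)
d=np.hypot(P[...,0]-A[0],P[...,1]-A[1])
for lo,hi in((.168,.18),(.113,.122),(.05,.06)):
    m=(d<.05)&(z>lo)&(z<hi);print(lo,m.sum(),P[m].mean(0) if m.any() else 0,cv2.minAreaRect((P[m][:,:2]*1000).astype(np.float32)) if m.any() else 0)
E
```

```text
12.8667 [0.4394 0.2782 0.2416] -94.88539572302518 [ 0.2285  0.07   -0.8761  1.6575  0.0546  1.4378 -2.3097] 0.6880707414620055
0.168 477 [0.4402 0.2783 0.1723] ((439.4482116699219, 278.2868347167969), (19.455936431884766, 19.29902458190918), 8.459402084350586)
0.113 186 [0.4453 0.2773 0.1144] ((442.5519714355469, 278.0479431152344), (30.56263542175293, 22.915515899658203), 82.96756744384766)
0.05 2336 [0.446  0.2778 0.0551] ((439.11016845703125, 278.4533996582031), (64.24163055419922, 63.976898193359375), 11.737444877624512)
```

>>> {"method": "move_arm", "body": {
  "increments": "0 0 -25 0 0 0 80;0 0 -30 0 0 0 80;0 0 -30 0 0 0 80;0 0 -30 0 0 0 80;0 0 -20 0 0 0 80;0 0 -6.6 0 0 0 80;0 0 0 0 0 0 255;0 0 0 0 0 0 255",
  "grip_force": 45
}}

```text
time: 13.58
position: [0.4396, 0.2785, 0.1]
tool_rot: [-3.138, 0.133, -0.002]
ft_force: [-0.4, -0.0, -0.1]
grip_width: 0.604
grip_force: 0.0
```

>>> {"method": "move_arm", "body": {
  "increments": "0 0 0 0 0 0 255;0 0 0 0 0 0 255;0 0 0 0 0 0 255;0 0 0 0 0 0 255;0 0 0 0 0 0 255;0 0 0 0 0 0 255;0 0 0 0 0 0 255;0 0 0 0 0 0 255"
}}

```text
time: 14.25
position: [0.4392, 0.2781, 0.0993]
tool_rot: [-3.139, 0.134, -0.001]
ft_force: [-0.4, -1.2, 2.6]
grip_width: 0.213
grip_force: 45.0
```

>>> {"method": "move_arm", "body": {
  "increments": "0 0 10 0 0 0 255;0 0 20 0 0 0 255;0 0 35 0 0 0 255;0 0 40 0 0 0 255;0 0 40 0 0 0 255;0 0 30 0 0 0 255;0 0 10 0 0 0 255;5 -20 0 0 0 0 255"
}}

```text
time: 14.92
position: [0.443, 0.2633, 0.2875]
tool_rot: [-3.134, 0.121, -0.006]
ft_force: [-0.0, 0.7, -2.4]
grip_width: 0.212
grip_force: 45.0
```

>>> {"method": "move_arm", "body": {
  "increments": "5 -32 0 0 0 0 255;5 -36 0 0 0 0 255;5 -36 0 0 0 0 255;0 -36 0 0 0 0 255;0 -36 0 0 0 0 255;0 -36 0 0 0 0 255;0 -36 0 0 0 0 255;0 -36 0 0 0 0 255"
}}

```text
time: 15.58
position: [0.4579, -0.0277, 0.2833]
tool_rot: [3.139, -0.133, -0.002]
ft_force: [1.1, -0.3, -0.9]
grip_width: 0.212
grip_force: 45.0
```

>>> {"method": "move_arm", "body": {
  "increments": "-14 -36 0 0 0 0 255;-14 -36 0 0 0 0 255;-18 -36 0 0 0 0 255;-18 -36 0 0 0 0 255;-18 -36 0 0 0 0 255;-20 -36 0 0 0 0 255;-20 -36 0 0 0 0 255;-16 -41 0 0 0 0 255"
}}

```text
time: 16.25
position: [0.3195, -0.3177, 0.2835]
tool_rot: [-3.138, 0.133, 0.002]
ft_force: [1.2, -0.4, -0.9]
grip_width: 0.215
grip_force: 45.0
```

>>> {"method": "move_arm", "body": {
  "increments": "0 0 0 0 0 0 255;0 0 0 0 0 0 255;0 0 0 0 0 0 255;0 0 0 0 0 0 255;0 0 0 0 0 0 255;0 0 0 0 0 0 255;0 0 0 0 0 0 255;0 0 0 0 0 0 255"
}}

```text
time: 16.92
position: [0.322, -0.3165, 0.284]
tool_rot: [3.139, -0.132, 0.0]
ft_force: [-0.3, 0.5, -0.7]
grip_width: 0.215
grip_force: 45.0
```

```bash
cat > lk.py <<'E'
from h import *
np.set_printoptions(precision=4,suppress=True)
st=ctrl.get_state();T=rot(st["tool_rot"]);print(st["time"],st["position"],np.degrees(np.arctan2(T[1,1],T[0,1])),T[:,2],st["joint_positions"],st["grip_width"],st["ft_force"])
p=st["position"]
for n in("wrist","top","scene"):
    im=ctrl.get_image(n);P=cloud(im);z=P[...,2]
    m=(np.hypot(P[...,0]-.369,P[...,1]+.3225)<.04)&(z>.182)&(z<.192);print(n,"rim",m.sum(),cv2.minAreaRect((P[m][:,:2]*1000).astype(np.float32)) if m.sum()>5 else 0)
    for lo,hi in((-.16,-.10),(-.035,.0)): # shaft / head rel. grip
        zz=p[2]+.056;m=(np.hypot(P[...,0]-p[0],P[...,1]-p[1])<.03)&(z>zz+lo+.01)&(z<zz+lo+.05)
        if m.sum()>5:print(n,lo,m.sum(),P[m].mean(0),P[m].min(0),P[m].max(0))
    save(im,"lk_%s_%d.png"%(n,st["time"]*100))
E
python3 lk.py; ls pics
```

```text
16.9167 [ 0.322  -0.3165  0.284 ] -94.81050766200676 [ 0.     -0.0003 -1.    ] [ 0.8261 -0.1296 -0.0967  1.7442 -0.0123  1.5262 -0.924 ] 0.21494195000038777 [-0.3304  0.4564 -0.7486]
wrist rim 1190 ((367.70806884765625, -323.7442932128906), (47.866146087646484, 47.647335052490234), 85.10460662841797)
wrist -0.16 158 [ 0.3274 -0.3163  0.2161] [ 0.3208 -0.3228  0.2002] [ 0.3293 -0.3091  0.2299]
wrist -0.035 2949 [ 0.3305 -0.3166  0.3393] [ 0.3234 -0.337   0.3151] [ 0.334  -0.2965  0.355 ]
top rim 42 ((380.23492431640625, -322.4762268066406), (46.967010498046875, 22.027362823486328), 89.39798736572266)
scene rim 88 ((367.2698669433594, -323.3331298828125), (50.617984771728516, 50.259403228759766), 82.75711059570312)
scene -0.16 68 [ 0.3195 -0.3123  0.213 ] [ 0.314  -0.3213  0.1935] [ 0.3275 -0.3078  0.2295]
scene -0.035 249 [ 0.3167 -0.3112  0.3374] [ 0.3078 -0.3344  0.315 ] [ 0.3335 -0.2948  0.3548]
both.png
crop.png
lk_scene_1691.png
lk_top_1691.png
lk_wrist_1691.png
miss.png
s2.png
scene0.png
t1.png
top0.png
w1.png
w3.png
```

Hook pocket is at (0.3677,-0.3237) by wrist and (0.3673,-0.3233) by scene, and the probe hangs true under the TCP. Lowering in front, then sliding in.

>>> {"method": "move_arm", "body": {
  "increments": "0 -3.2 -20 0 0 0 255;0 0 -25 0 0 0 255;0 0 -25 0 0 0 255;0 0 -16 0 0 0 255;0 0 -5.5 0 0 0 255;0 0 0 0 0 0 255;0 0 0 0 0 0 255;0 0 0 0 0 0 255"
}}

```text
time: 17.73
position: [0.3225, -0.3208, 0.1939]
tool_rot: [3.137, -0.133, 0.003]
ft_force: [1.0, 0.8, -1.0]
grip_width: 0.218
grip_force: 45.0
```

```bash
python3 lk.py; python3 -c "
import cv2,numpy as np,glob
a=cv2.imread(sorted(glob.glob('pics/lk_wrist*'))[-1])[100:400,130:430];b=cv2.imread(sorted(glob.glob('pics/lk_scene*'))[-1])[120:240,345:465]
cv2.imwrite('pics/lkv.png',np.hstack([cv2.resize(a,(400,400)),cv2.resize(b,(400,400),interpolation=cv2.INTER_CUBIC)]))"
```

```text
17.7333 [ 0.3225 -0.3208  0.1939] -94.86751370152223 [ 0.0018 -0.0018 -1.    ] [ 0.8285 -0.0977 -0.0972  1.8931 -0.0096  1.3432 -0.9219] 0.21843196195531683 [ 0.9752  0.8243 -0.9679]
wrist rim 2326 ((367.5799560546875, -323.7312316894531), (48.10087966918945, 47.921634674072266), 84.90831756591797)
wrist -0.16 155 [ 0.3281 -0.3208  0.1259] [ 0.3214 -0.3273  0.1106] [ 0.3297 -0.3135  0.1397]
wrist -0.035 2945 [ 0.3309 -0.3209  0.2492] [ 0.3238 -0.3413  0.2249] [ 0.3344 -0.3007  0.2649]
top rim 51 ((376.7994384765625, -322.6845703125), (28.10384178161621, 45.99606704711914), 0.4218681752681732)
scene rim 78 ((368.8037109375, -323.7109680175781), (49.314151763916016, 47.3532829284668), 89.33899688720703)
scene -0.16 47 [ 0.3204 -0.3173  0.1253] [ 0.3161 -0.3282  0.1089] [ 0.328  -0.3113  0.1395]
scene -0.035 229 [ 0.3166 -0.3152  0.2473] [ 0.3067 -0.3406  0.2252] [ 0.3354 -0.2968  0.2649]
```

View pics/lkv.png

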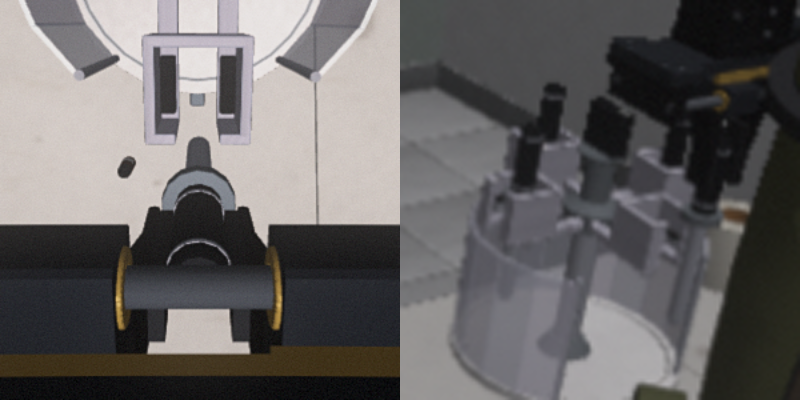

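The shaft lines up with the slot, and the nose shows in the middle of the slot at (197,99). I'll also read the pad depth, then slide in.

```bash
python3 - <<'E'
from h import *
im=ctrl.get_image("wrist");P=cloud(im)
for x in(168,228):
    u=int(130+x*.75);q=P[145:182:6,u,:];print(u,np.round(q,4).tolist())
st=ctrl.get_state();print(st["position"],st["ft_force"])
# collar: world pts near probe at collar radius
p=st["position"];d=np.hypot(P[...,0]-p[0],P[...,1]-p[1]);m=(d>.0125)&(d<.018)&(P[...,2]<.215)&(P[...,2]>.19);print(m.sum(),P[m].min(0),P[m].max(0))
E
```

```text
256 [[0.3808, -0.3109, 0.1662], [0.377, -0.3104, 0.1657], [0.3733, -0.31, 0.1654], [0.3695, -0.3096, 0.1657], [0.3656, -0.3092, 0.1654], [0.3618, -0.3089, 0.1659], [0.3579, -0.3085, 0.1659]]
301 [[0.3783, -0.3392, 0.1659], [0.3746, -0.3389, 0.1655], [0.3709, -0.3386, 0.1665], [0.367, -0.3384, 0.1656], [0.3632, -0.3382, 0.1659], [0.3594, -0.3379, 0.1664], [0.3554, -0.3376, 0.1657]]
[ 0.32214448 -0.32051426  0.1933264 ] [-0.21308187  0.26549002 -1.06008149]
668 [ 0.31924325 -0.3357366   0.19939134] [ 0.3386154  -0.30453929  0.20888291]
```

>>> {"method": "move_arm", "body": {
  "increments": "8 -0.6 0 0 0 0 255;9 -0.6 0 0 0 0 255;9 -0.6 0 0 0 0 255;9 -0.6 0 0 0 0 255;7 -0.5 0 0 0 0 255;3.2 -0.3 0 0 0 0 255;0 0 0 0 0 0 255;0 0 0 0 0 0 255"
}}

```text
time: 18.6
position: [0.3668, -0.3233, 0.1922]
tool_rot: [-3.139, 0.133, 0.001]
ft_force: [0.3, -0.0, -1.1]
grip_width: 0.219
grip_force: 45.0
```

```bash
python3 lk.py; python3 -c "
from h import *
print([ctrl.get_state()['ft_force'] for _ in range(1)])"
```

```text
18.6 [ 0.3668 -0.3233  0.1922] -94.85430307855125 [-0.0007  0.0003 -1.    ] [ 0.7982 -0.0188 -0.1285  1.822  -0.0023  1.3389 -0.9852] 0.21888139190070416 [ 0.2775 -0.0388 -1.147 ]
wrist rim 1526 ((372.6436767578125, -324.20843505859375), (48.10231399536133, 39.2691764831543), 84.57089233398438)
wrist -0.16 38 [ 0.3708 -0.3222  0.1318] [ 0.3668 -0.3295  0.1159] [ 0.3737 -0.3158  0.1379]
wrist -0.035 2946 [ 0.3754 -0.3235  0.2475] [ 0.3681 -0.344   0.2232] [ 0.379  -0.3031  0.2631]
top rim 0 0
scene rim 96 ((367.91668701171875, -324.0395202636719), (49.237770080566406, 50.47820281982422), 84.85619354248047)
scene -0.16 38 [ 0.3642 -0.3209  0.1191] [ 0.3596 -0.3269  0.1058] [ 0.3715 -0.3165  0.1303]
scene -0.035 200 [ 0.3602 -0.3186  0.2461] [ 0.3523 -0.3436  0.2239] [ 0.3781 -0.3001  0.2631]
[array([-0.77477051,  0.06667273, -1.40028132])]
```

The pad tops read about 0.166 m, so contact should come near TCP z 0.160. Lowering fast to 0.167, then feeling.

>>> {"method": "move_arm", "body": {
  "increments": "0.6 -0.2 -6 0 0 0 255;0 0 -8 0 0 0 255;0 0 -7 0 0 0 255;0 0 -4 0 0 0 255;0 0 0 0 0 0 255;0 0 0 0 0 0 255;0 0 0 0 0 0 255;0 0 0 0 0 0 255"
}}

```text
time: 19.42
position: [0.3677, -0.3237, 0.1678]
tool_rot: [3.138, -0.133, 0.001]
ft_force: [-0.4, -0.1, -1.8]
grip_width: 0.222
grip_force: 45.0
```

>>> {"method": "move_arm", "body": {
  "increments": "0 0 -1 0 0 0 255;0 0 0 0 0 0 255;0 0 -1 0 0 0 255;0 0 0 0 0 0 255;0 0 -1 0 0 0 255;0 0 0 0 0 0 255;0 0 -1 0 0 0 255;0 0 0 0 0 0 255"
}}

```text
time: 20.08
position: [0.3674, -0.3234, 0.1632]
tool_rot: [-3.139, 0.133, 0.0]
ft_force: [-0.2, 1.1, -2.0]
grip_width: 0.22
grip_force: 45.0
```

>>> {"method": "move_arm", "body": {
  "increments": "0 0 -0.5 0 0 0 255;0 0 0 0 0 0 255;0 0 -0.5 0 0 0 255;0 0 0 0 0 0 255;0 0 -0.5 0 0 0 255;0 0 0 0 0 0 255;0 0 0 0 0 0 255;0 0 0 0 0 0 255"
}}

```text
time: 20.75
position: [0.3675, -0.3235, 0.1619]
tool_rot: [3.139, -0.133, -0.0]
ft_force: [-0.7, 0.4, -0.7]
grip_width: 0.219
grip_force: 45.0
```

>>> {"method": "move_arm", "body": {
  "increments": "0 0 -0.5 0 0 0 255;0 0 0 0 0 0 255;0 0 -0.5 0 0 0 255;0 0 0 0 0 0 255;0 0 0 0 0 0 255;0 0 0 0 0 0 255;0 0 0 0 0 0 255;0 0 0 0 0 0 255"
}}

```text
time: 21.42
position: [0.3675, -0.3235, 0.1609]
tool_rot: [3.139, -0.134, -0.0]
ft_force: [0.9, -0.1, -1.4]
grip_width: 0.214
grip_force: 45.0
```

>>> {"method": "move_arm", "body": {
  "increments": "0 0 -0.5 0 0 0 255;0 0 0 0 0 0 255;0 0 0 0 0 0 255;0 0 -0.5 0 0 0 255;0 0 0 0 0 0 255;0 0 0 0 0 0 255;0 0 0 0 0 0 255;0 0 0 0 0 0 255"
}}

```text
time: 22.08
position: [0.3675, -0.3235, 0.1599]
tool_rot: [3.139, -0.133, 0.0]
ft_force: [-0.7, 0.4, -1.5]
grip_width: 0.218
grip_force: 45.0
```

>>> {"method": "move_arm", "body": {
  "increments": "0 0 -0.5 0 0 0 255;0 0 0 0 0 0 255;0 0 0 0 0 0 255;0 0 0 0 0 0 255;0 0 0 0 0 0 255;0 0 0 0 0 0 255;0 0 0 0 0 0 255;0 0 0 0 0 0 255"
}}

```text
time: 22.75
position: [0.3676, -0.3236, 0.1595]
tool_rot: [3.139, -0.133, 0.0]
ft_force: [0.4, 0.2, 0.9]
grip_width: 0.216
grip_force: 45.0
```

>>> {"method": "move_arm", "body": {
  "increments": "0 0 -0.5 0 0 0 255;0 0 0 0 0 0 255;0 0 0 0 0 0 255;0 0 0 0 0 0 255;0 0 0 0 0 0 255;0 0 0 0 0 0 255;0 0 0 0 0 0 255;0 0 0 0 0 0 255"
}}

```text
time: 23.42
position: [0.3676, -0.3236, 0.159]
tool_rot: [3.138, -0.133, 0.0]
ft_force: [-0.6, 0.5, 1.5]
grip_width: 0.215
grip_force: 45.0
```

>>> {"method": "move_arm", "body": {
  "increments": "0 0 -0.5 0 0 0 255;0 0 0 0 0 0 255;0 0 0 0 0 0 255;0 0 0 0 0 0 255;0 0 0 0 0 0 255;0 0 0 0 0 0 255;0 0 0 0 0 0 255;0 0 0 0 0 0 255"
}}

```text
time: 24.08
position: [0.3677, -0.3236, 0.1586]
tool_rot: [3.138, -0.133, 0.0]
ft_force: [-0.6, -0.8, 6.0]
grip_width: 0.218
grip_force: 45.0
```

>>> {"method": "move_arm", "body": {
  "increments": "0 0 -0.5 0 0 0 255;0 0 0 0 0 0 255;0 0 0 0 0 0 255;0 0 0 0 0 0 255;0 0 0 0 0 0 255;0 0 0 0 0 0 255;0 0 0 0 0 0 255;0 0 0 0 0 0 255"
}}

```text
time: 24.75
position: [0.3677, -0.3236, 0.1584]
tool_rot: [3.138, -0.133, 0.001]
ft_force: [-1.3, 0.6, 6.4]
grip_width: 0.218
grip_force: 45.0
```

>>> {"method": "move_arm", "body": {
  "increments": "0 0 -0.6 0 0 0 255;0 0 0 0 0 0 255;0 0 0 0 0 0 255;0 0 0 0 0 0 255;0 0 0 0 0 0 255;0 0 0 0 0 0 255;0 0 0 0 0 0 255;0 0 0 0 0 0 255"
}}

```text
time: 25.42
position: [0.3678, -0.3237, 0.1581]
tool_rot: [3.138, -0.133, 0.001]
ft_force: [-0.9, 1.6, 8.6]
grip_width: 0.218
grip_force: 45.0
```

>>> {"method": "move_arm", "body": {
  "increments": "0 0 -0.7 0 0 0 255;0 0 0 0 0 0 255;0 0 0 0 0 0 255;0 0 0 0 0 0 255;0 0 0 0 0 0 255;0 0 0 0 0 0 255;0 0 0 0 0 0 255;0 0 0 0 0 0 255"
}}

```text
time: 26.08
position: [0.3679, -0.3237, 0.1579]
tool_rot: [3.138, -0.133, 0.002]
ft_force: [-2.2, 1.3, 10.0]
grip_width: 0.217
grip_force: 45.0
```

>>> {"method": "move_arm", "body": {
  "increments": "0 0 0 0 0 0 255;0 0 0 0 0 0 255;0 0 0 0 0 0 255;0 0 0 0 0 0 255;0 0 0 0 0 0 255;0 0 0 0 0 0 255;0 0 0 0 0 0 255;0 0 0 0 0 0 255"
}}

```text
time: 26.75
position: [0.3679, -0.3237, 0.1578]
tool_rot: [3.138, -0.133, 0.002]
ft_force: [-1.6, 2.1, 9.6]
grip_width: 0.216
grip_force: 45.0
```

About 11 N was held for over 0.6 s. Easing off, letting go and rising.

>>> {"method": "move_arm", "body": {
  "increments": "0 0 1 0 0 0 255;0 0 1 0 0 0 255;0 0 0.5 0 0 0 255;0 0 0 0 0 0 255;0 0 0 0 0 0 200;0 0 0 0 0 0 110;0 0 0 0 0 0 110;0 0 0 0 0 0 110"
}}

```text
time: 27.42
position: [0.367, -0.3231, 0.1583]
tool_rot: [-3.138, 0.133, 0.002]
ft_force: [0.0, 0.5, 0.1]
grip_width: 0.363
grip_force: 0.0
```

>>> {"method": "move_arm", "body": {
  "increments": "0 0 0 0 0 0 110;0 0 0 0 0 0 110;0 0 0 0 0 0 110;0 0 0 0 0 0 110;0 0 10 0 0 0 110;0 0 25 0 0 0 110;0 0 35 0 0 0 110;0 0 35 0 0 0 110"
}}

```text
time: 28.08
position: [0.3669, -0.323, 0.2655]
tool_rot: [-3.138, 0.133, 0.002]
ft_force: [1.0, -0.8, -0.0]
grip_width: 0.564
grip_force: 0.0
```

>>> {"method": "move_arm", "body": {
  "increments": "0 0 20 0 0 0 110;0 0 0 0 0 0 110;0 0 0 0 0 0 110;0 0 0 0 0 0 110;0 0 0 0 0 0 110;0 0 0 0 0 0 110;0 0 0 0 0 0 110;0 0 0 0 0 0 110"
}}

```text
time: 28.75
position: [0.3672, -0.3233, 0.2834]
tool_rot: [-3.138, 0.133, 0.002]
ft_force: [-0.2, -1.0, -0.7]
grip_width: 0.567
grip_force: 0.0
```

```bash
python3 - <<'E'
from h import *
np.set_printoptions(precision=4,suppress=True)
st=ctrl.get_state();print(st["time"],st["position"],st["ft_force"],st["grip_width"])
im=ctrl.get_image("wrist");P=cloud(im);z=P[...,2];d=np.hypot(P[...,0]-.368,P[...,1]+.3237)
for a,lo,hi in((.03,.222,.245),(.045,.183,.191),(.02,.168,.181)):
    m=(d<a)&(z>lo)&(z<hi);print(lo,m.sum(),P[m].mean(0) if m.any() else 0,cv2.minAreaRect((P[m][:,:2]*1000).astype(np.float32)) if m.sum()>5 else 0)
s=ctrl.get_image("scene")
o=np.hstack([cv2.resize(im["frame"][...,::-1][80:400,130:450],(400,400)),cv2.resize(s["frame"][...,::-1][120:240,345:465],(400,400),interpolation=cv2.INTER_CUBIC)]);cv2.imwrite("pics/fin.png",o)
E
```

```text
28.75 [ 0.3672 -0.3233  0.2834] [-0.2128 -0.9665 -0.6879] 0.5673449516249297
0.222 590 [ 0.3693 -0.323   0.2319] ((368.1750793457031, -322.856201171875), (19.939645767211914, 19.71377944946289), 70.6793441772461)
0.183 1115 [ 0.372  -0.3239  0.1867] ((368.11517333984375, -323.65814208984375), (48.08038330078125, 48.071876525878906), 84.94185638427734)
0.168 453 [ 0.3735 -0.3241  0.1733] ((370.65460205078125, -324.0212707519531), (38.014305114746094, 25.285476684570312), 84.8846435546875)
```

View pics/fin.png

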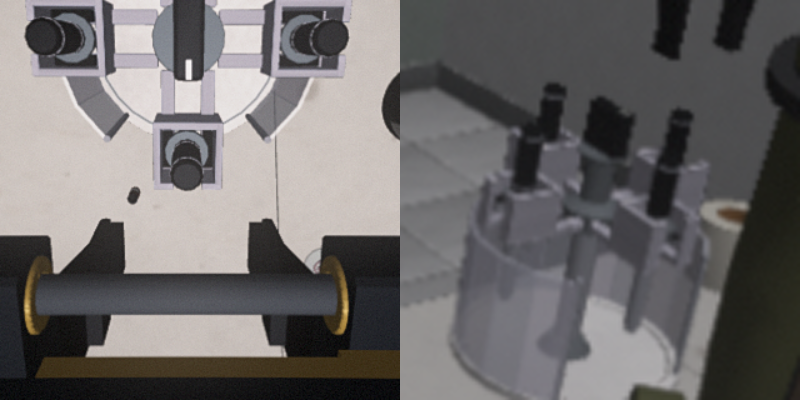

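The probe hangs upright in the front hook, at (187,165) in the wrist crop. Its head centre is within 1 mm of the pocket centre, and the gripper is clear above it.

```bash
python3 -c "
from bench import ctrl
print(ctrl.close_job())"
```

```text
the job is handed in; nothing more can be done
None
```

The empty hook is at the front and the probe hangs upright in it, within about 1 mm of the pocket's centre. It was pressed at about 11 N for over half a second, and the job was handed in at about 29 s; no verdict came back.

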